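# Fit the sound bayonet collar to the carving stand

## Task

Two knurled brass collars stand on the plywood board: put the reject, whose top is painted red, into the blue bin and let go of it. Then set the unmarked collar over the stand's spindle, turn it until its hidden keyways drop over the pins, and push it down against the spring until it is fully home on its seat. Finish while still gripping or pressing it home, so that the lock screw can be put in; leave the two gouges, the glue jar and the brush where they lie.

Things in the scene. Friction and masses are not known exactly. Their poses are not given: they have to be found in the camera images.
- reject_center (a point): Centre (half-way up) of the reject collar, same as the good one (54 mm diameter, 50 mm tall, 0.2 kg, hollow, knurled brass, axis z up) but with its flat top face painted red. Stands upright on the board.
- collar_center (a point): Centre (half-way up) of the good, unmarked collar: knurled brass ring, 54 mm outer diameter, 50 mm tall, about 0.2 kg, z up along its axis, bore 26.4 mm, upright on the board. Inside, unseen: a 40 mm wide recess in its lowest 9 mm, then a land cut by three keyways 9 mm wide, 120 degrees apart (directions not told). Grip its sides at the centre or a little above.
- tray_top (a point): Centre of the top face of the fixed plywood board (250 x 150 x 12 mm, long side along its x, top 12 mm above the table) on which both collars stand, at 55 mm either side of this point along its x.
- bin_in (a point): Centre of the inner floor (5 mm above the table) of the fixed open blue bin, inside 170 x 170 mm, rim 60 mm above the table. It stands on one side of the stand, the board on the other.
- seat (a point): Centre of the fixed carving stand's seat, 50 mm above the table, z up along the spindle. Green foot 130 mm in diameter and 20 mm high, neck 48 mm in diameter up to the seat, then a steel spindle 24 mm in diameter, straight to 56 mm above the seat. A collar is home with its underside on the seat, its centre 25 mm above it.
- spindle_tip (a point): Tip of the spindle, on its axis, 66 mm above the seat; the last 10 mm taper from 24 to 12 mm diameter.
- pin_level (a point): Point on the spindle axis 25 mm above the seat, level with the tops of three radial pins (6 mm thick, reaching 18 mm from the axis, 120 degrees apart, direction unknown). An unkeyed collar rests on them, centre 41 mm above the seat; turned either way, within 120 degrees its keyways meet the pins (play 0.1 rad each side) and it drops 8 mm to the spring plate; pushing it 8 mm more takes it home.
- spring_plate (a joint): Travel (m) of the sprung plate, a 52 mm disc round the spindle: 0 when up (its top 8 mm above the seat), 0.008 when the collar has pushed it down level with the seat. It pushes up with about 3.5 N at 0 and 11.5 N at 0.008, so the collar rises again when it is let go.
- gouge_a: Not to be moved: gouge with a dark wooden handle, 215 mm long, lying across, beyond the stand; origin at its underside, x along it.
- gouge_b: Not to be moved: gouge with a pale wooden handle, 215 mm long, lying beyond the stand, behind the other; origin at its underside, x along it.
- glue: Not to be moved: glue jar, 60 mm diameter, 90 mm tall, standing in the far right; origin in the centre of its underside.
- brush: Not to be moved: brush lying in the far left; origin at its underside, x along it.
Not all that is in view belongs to the job. Leave any pink look-alike of the part that bears collar_center alone.

How it is judged:
On the way, in this order (a step that is already met when the one before it is completed fails the run):
1. the red-topped reject lies in the bin, let go (x of reject_center in the frame of bin_in between -0.075 and 0.075 m and y of reject_center in the frame of bin_in between -0.075 and 0.075 m and z of reject_center in the frame of bin_in below 0.045 m and contact force between the arm and reject below 0.2 N), for 0.2 s.
2. the good collar is over the spindle, its bore around it (horizontal distance between collar_center and seat below 0.004 m and z of collar_center in the frame of seat below 0.055 m), for 0.05 s.
3. the keyways have dropped over the pins (horizontal distance between collar_center and seat below 0.004 m and z of collar_center in the frame of seat below 0.035 m), for 0.1 s.
At the end, for the whole second after the job is handed in: The reject lies still in the bin, untouched. The good collar is on the spindle (axis within 4 mm, upright within 0.06 rad), keyed and pushed to within 2 mm of its seat, the spring plate down over 6 mm, at rest, fingers on it with over 2 N (all of step 1 and linear speed of each of reject, collar below 0.02 m/s and horizontal distance between collar_center and seat below 0.004 m and z of collar_center in the frame of seat below 0.027 m and angle between collar_center's own z axis and vertical below 0.06 rad and value of joint spring_plate above 0.006 m and contact force between the fingers and collar above 2 N); the arm keeps its last pose, push and grip.
It fails at once if a gouge, the glue jar or the brush is moved by more than 20 mm (distance of any of gouge_a, gouge_b, glue, brush from where it was at the start of the episode above 0.02 m).
It also fails if it takes over 67 s, if anything falls off the work surface, if the arm or the gripper's body presses on something with over 40 N, if the wrist force passes 120 N, or if a joint passes its speed limit or range.

## Robot

A 6-joint arm with a two-finger parallel gripper is mounted at the origin on the work surface. World frame = base frame: x ahead of the robot, y to its left, z up, the work surface at z = 0. Lengths are in m, angles in rad, forces in N, time in s.
With the tool pointing down it reaches from about 0.275 to 0.85 m from the base axis. Payload 5.2 kg.
Tool frame: the origin (TCP) lies at the very end of the fingers, on their centre line; the grasp point (between the pads) lies 19 mm behind it; z points along the fingers, y is the direction in which the jaws open and shut (so a half turn about z gives the same grasp; the last joint's range is limited). The gripper opens to 85 mm and grips with 20 to 120 N. Pads are 22 mm wide; open, the fingers measure 114 mm over their backs; the gripper's body (76 mm by 85 mm) begins 54 mm behind the grasp point. The pads swing forward as they close: fully open they stand 13 mm farther back than shut.
Start: joints at [1.138, 0.259, 1.535, -0, 1.348, -0.203], TCP at [0.125, 0.536, 0.231] pointing down, gripper open.
Joint ranges: [-3.14, 3.14], [-0.91, 2.08], [0.19, 2.58], [-1.22, 4.36], [0.22, 2.71], [-3.12, 3.12]. Speed limits (rad/s): [2.57, 2.57, 3.14, 3.14, 3.14, 3.14].

## Interface

Orientations are given as a unit quaternion [x, y, z, w].
In Python, from bench import arm gives the robot as it stands.
- The arm moves only by the tool step_arm, never from a script. Its arguments are lists of equal length, an entry for each row: "claw": the finger opening in mm, from 0 to 85.4; "xyz": the shift along the world's x, y, z in mm, a list of three; "turn": the turn about the world's z in rad. In form: {"claw": [claw, ...], "xyz": [[x, y, z], ...], "turn": [turn, ...]}. A call has 1 to 12 rows; each row is the pose to reach, as a shift and turn from the pose commanded when the call began; what a row does not reach only later rows make up. A row lasts 1/10 s, in which the tool goes at most 50 mm and 8.59 degrees, less where a joint would pass 70% of its speed; a pose out of reach is approached as far as the arm can. A call with a gripper value outside its range is refused whole. The fingers move at their own pace and stop on an object; "grip_force" is the grip in N (left out, the last holds). Time passes only in rows, so rows that repeat a pose let the fingers close. It gives the time, the measured TCP pose, the force and the opening at its end, in the units of the state.
- arm.state(): the state, without advancing time (a new reading comes with each control period).
- arm.grab_frame(name): name is "scene" or "top" or "wrist"; returns a dict with "pixels" (420x560x3 uint8, red, green, blue), "mtx" (3x3 intrinsics, pixels), "rvec" (rotation vector, rad) and "tvec" (3), from world to camera coordinates, as OpenCV has them; the wrist camera has in their place "hand_eye" (4x4, takes a point from camera to tool coordinates, whose origin is the TCP and whose axes are the flange's). Camera axes: x right, y down, z forward; pixel columns grow to the right and rows downward; lengths in m; the calibration is good to about 2 mm. A picture is of the moment at which its call begins: read the wrist's pose just before it. There is no depth.
- arm.hand_in(): hands the job in, once; it reports no verdict.
The state is a dict: "time_s": time; "q": joint angles; "dq": joint speeds; "joint_efforts": joint torques, N m; "tool_pos": TCP position; "tool_rot": TCP orientation; "ft_force": force on the tool from outside, world axes, zero at the start; "ft_torque": the same for the moment, N m; "grip_width": finger opening in m.
Only numpy, scipy, OpenCV 4.12 (cv2) and the standard library are available. Lean on these libraries where they do the work, as an engineer would, in place of code of your own. Each camera call takes 0.05 s, during which the arm holds its last target.

## Working session

There is one attempt and no reset: what is moved stays moved. The work goes in short steps, Python scripts to look and compute and a tool call to move; the robot and the scene stay as the last step left them, time stands still between calls to the robot, and variables do not carry over. Pictures are saved under pics/ and viewed, and the job is handed in when it is done.

Besides the shell and the picture viewer there is one more tool, called after "Call:" as name([rows], argument=value, ...), one row to a line, values as JSON. step_arm: Moves the arm, as the interface text tells. Its arguments: {"type":"object","properties":{"claw":{"type":"array"},"xyz":{"type":"array"},"turn":{"type":"array"},"grip_force":{"type":"number"}},"required":["claw","xyz","turn"]}

```bash
mkdir -p pics; ls; python3 - <<'E'
from bench import arm
import cv2,pickle
print(arm.state())
for n in("scene","top","wrist"):
    f=arm.grab_frame(n); pickle.dump(f,open(f"pics/{n}0.pkl","wb"))
    cv2.imwrite(f"pics/{n}0.png",f["pixels"][:,:,::-1])
    print({k:v for k,v in f.items() if k!="pixels"})
E
```

```text
pics
{'time_s': 0.0, 'q': array([ 1.13820979e+00,  2.59326593e-01,  1.53608728e+00, -2.58968625e-05,
        1.34799819e+00, -2.02825969e-01]), 'dq': array([-0.00118691, -0.00132972, -0.00035989,  0.00210303,  0.00080509,
        0.0006691 ]), 'joint_efforts': array([ 7.65095920e-04, -4.46010160e+01, -2.90586555e+01, -8.47013416e-05,
        1.11458759e-02,  2.85680301e-06]), 'tool_pos': array([0.12503235, 0.53505492, 0.23048184]), 'tool_rot': array([ 1.14624863e-01,  9.93408432e-01, -8.68120032e-04, -2.72186605e-04]), 'ft_force': array([ 0.02627637, -0.48572947,  0.31285486]), 'ft_torque': array([0.0035456 , 0.0376283 , 0.00995309]), 'grip_width': 0.08557242927617802}
{'mtx': array([[381.25571905,   0.        , 281.95304013],
       [  0.        , 381.25571905, 210.99532158],
       [  0.        ,   0.        ,   1.        ]]), 'rvec': array([ 1.33909444,  2.04415854, -1.00290812]), 'tvec': array([ 0.24001756, -0.26542721,  1.49118489])}
{'mtx': array([[445.74384098,   0.        , 284.47143155],
       [  0.        , 445.74384098, 209.15821289],
       [  0.        ,   0.        ,   1.        ]]), 'rvec': array([ 2.16026751, -2.1152357 ,  0.09246764]), 'tvec': array([0.00187537, 0.64447195, 0.97618803])}
{'mtx': array([[360.3074517 ,   0.        , 281.07483814],
       [  0.        , 360.3074517 , 208.19619138],
       [  0.        ,   0.        ,   1.        ]]), 'hand_eye': array([[-1.19955174e-04, -9.51557715e-01, -3.07470163e-01,
         7.82393509e-02],
       [ 9.99999788e-01, -3.11098644e-04,  5.72651225e-04,
        -5.04158853e-04],
       [-6.40564242e-04, -3.07470029e-01,  9.51557550e-01,
        -1.42806044e-01],
       [ 0.00000000e+00,  0.00000000e+00,  0.00000000e+00,
         1.00000000e+00]])}
```

View pics/scene0.png

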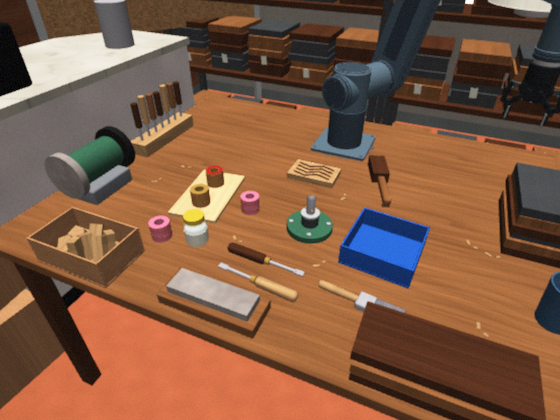

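View pics/top0.png

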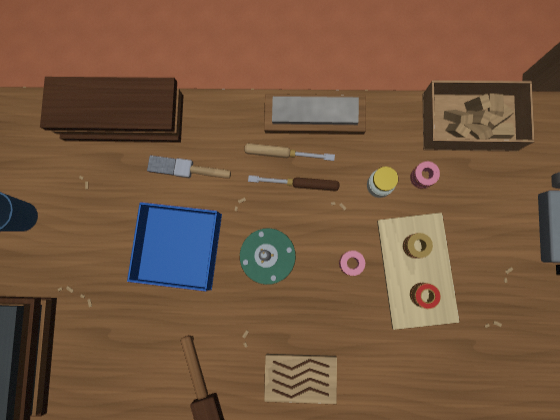

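View pics/wrist0.png

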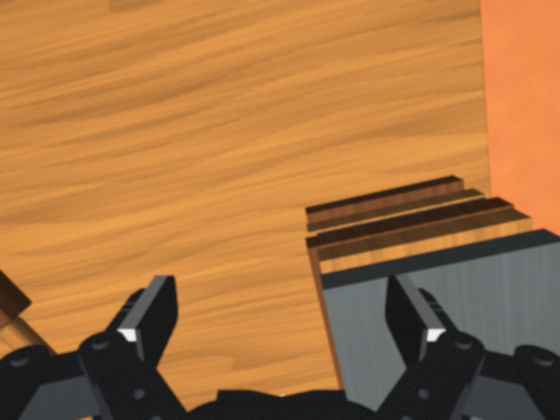

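The top view shows the bin (175,247), stand (267,255), good collar (420,245) and reject (428,296). The pink decoys are at (352,263) and (427,174). Next I zoom in to get pixel-accurate positions.

```bash
cat > h.py <<'E'
import numpy as np,cv2
from scipy.spatial.transform import Rotation as R
def cam(f,state=None):
    if "rvec" in f:
        Rm=cv2.Rodrigues(f["rvec"])[0]; return Rm.T, -Rm.T@f["tvec"]
    T=np.eye(4);T[:3,:3]=R.from_quat(state["tool_rot"]).as_matrix();T[:3,3]=state["tool_pos"]
    M=T@f["hand_eye"]; return M[:3,:3],M[:3,3]
def back(f,uv,z,state=None):
    A,c=cam(f,state); d=A@np.linalg.inv(f["mtx"])@np.array([uv[0],uv[1],1.]); return c+d*(z-c[2])/d[2]
def proj(f,P,state=None):
    A,c=cam(f,state); p=f["mtx"]@(A.T@(np.asarray(P,float)-c)); return p[:2]/p[2]
def circ(f,c,r,z,n=40,state=None):
    return np.array([proj(f,[c[0]+r*np.cos(t),c[1]+r*np.sin(t),z],state) for t in np.linspace(0,2*np.pi,n)])
E
python3 - <<'E'
import pickle,cv2,numpy as np
from h import *
f=pickle.load(open("pics/top0.pkl","rb"));im=f["pixels"][:,:,::-1]
a=cv2.resize(im[205:345,360:480],None,fx=5,fy=4*1.0,interpolation=cv2.INTER_CUBIC)
a=cv2.resize(im[215:325,375:465],None,fx=5,fy=5,interpolation=cv2.INTER_CUBIC)
b=cv2.resize(im[215:295,225:305],None,fx=4,fy=4,interpolation=cv2.INTER_CUBIC)
o=np.zeros((550,790,3),np.uint8);o[:,:450]=a;o[:320,460:780]=b
cv2.imwrite("pics/zoom0.png",o)
g=cv2.cvtColor(im,cv2.COLOR_BGR2HSV)
for n,lo,hi in (("green",(70,80,30),(90,255,255)),("blue",(108,150,40),(125,255,255)),("red",(0,200,100),(5,255,255))):
    m=cv2.inRange(g,lo,hi)
    if n=="red": m[:,:400]=0;m[:270]=0;m[330:]=0
    k,l,s,c=cv2.connectedComponentsWithStats(m)
    i=1+np.argmax(s[1:,4]);pts=np.argwhere(l==i)[:,::-1].astype(np.int32)
    print(n,s[i],cv2.minEnclosingCircle(pts),cv2.minAreaRect(pts))
for uv,z in (((420,245),.062),((428,296),.062),((265,255),.116),((267.5,256),.02),((176,247),.06)): print(uv,back(f,uv,z))
E
```

```text
green [ 240  229   55   55 1778] ((267.0425109863281, 255.6163787841797), 27.681596755981445) ((267.0, 256.0), (54.0, 54.0), 90.0)
blue [ 127  203   95   88 6513] ((174.0, 247.0), 57.428314208984375) ((174.10769653320312, 246.13848876953125), (85.08782196044922, 80.12643432617188), 7.125016689300537)Traceback (most recent call last):
  File "<stdin>", line 14, in <module>
    return _wrapfunc(a, 'argmax', axis=axis, out=out, **kwds)
    return bound(*args, **kwds)
ValueError: attempt to get argmax of an empty sequence
```

View pics/zoom0.png

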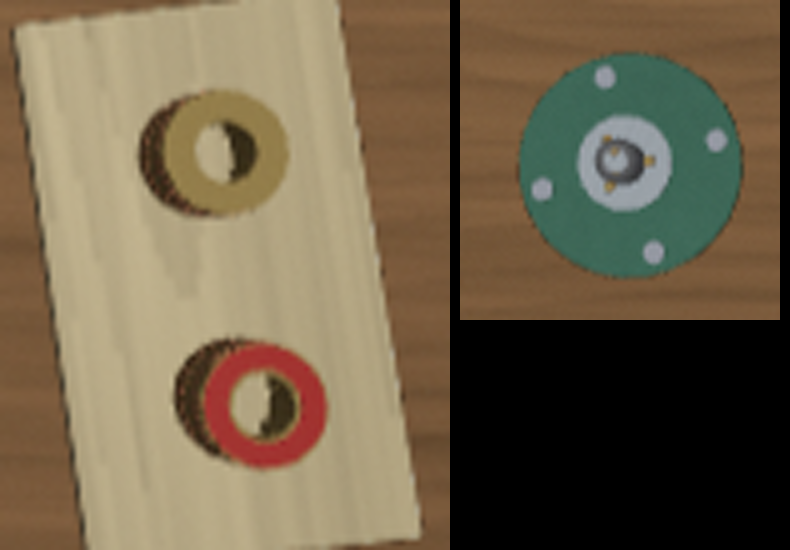

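```bash
python3 - <<'E'
import pickle
from h import *
f=pickle.load(open("pics/top0.pkl","rb"))
for n,uv,z in (("good",(419.8,245.2),.062),("rej",(427.8,295.8),.062),("tip",(264,254.6),.116),("green",(267,255.7),.02),("plate",((625-460)/4+225,163/4+215),.058),("bin",(176,247),.06)):
    print(n,back(f,uv,z).round(4))
s=pickle.load(open("pics/scene0.pkl","rb"));im=s["pixels"][:,:,::-1].copy()
t=f["pixels"][:,:,::-1].copy()
g=back(f,(419.8,245.2),.062);r=back(f,(427.8,295.8),.062);se=back(f,(267,255.7),.02)
for F,I in((f,t),(s,im)):
  I[:]=I
  big=cv2.resize(I,None,fx=4,fy=4,interpolation=cv2.INTER_CUBIC)
  for c,rad,z in((g,.027,.062),(r,.027,.062),(g,.027,.012),(r,.027,.012),(se,.065,.02),(se,.012,.106),(se,.006,.116),(se,.026,.058)):
    cv2.polylines(big,[((circ(F,c,rad,z)+.5)*4).astype(np.int32)],True,(0,255,0),1)
  cv2.imwrite("pics/ov_top.png" if F is f else "pics/ov_scene.png", big[820:1320,900:1700] if F is f else big[600:1000,650:1450])
E
```

```text
good [ 0.5677 -0.2832  0.062 ]
rej [ 0.4593 -0.2987  0.062 ]
tip [0.5384 0.0529 0.116 ]
green [0.5382 0.054  0.02  ]
plate [0.5373 0.0527 0.058 ]
bin [0.5521 0.2552 0.06  ]
```

View pics/ov_top.png

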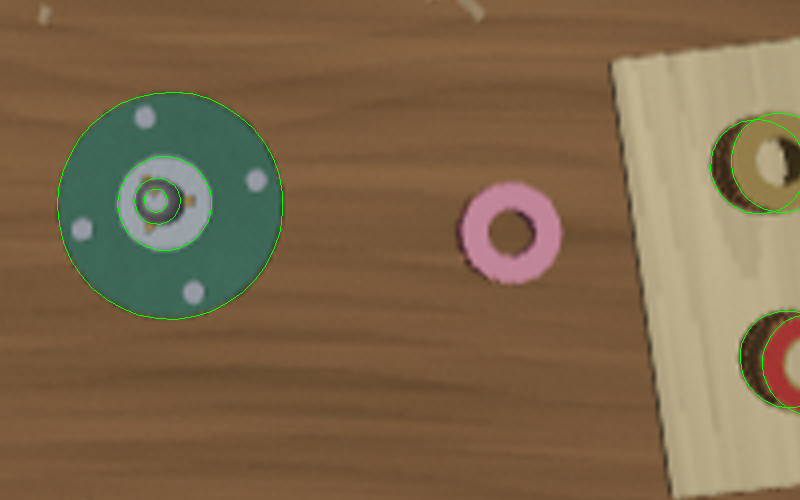

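View pics/ov_scene.png

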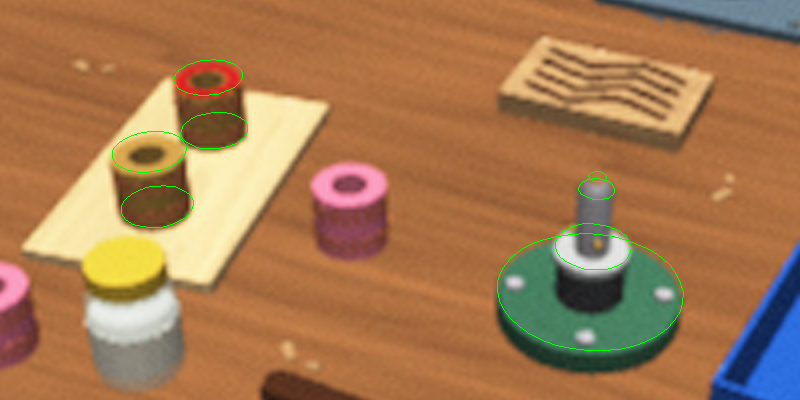

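The overlays agree to about 1–2 mm. That puts the good collar at (0.568,-0.283), the reject at (0.459,-0.299), the stand at (0.538,0.053) and the bin at (0.552,0.255). I'll go to the reject.

Call:
step_arm([
  [300,-300,0],
  [300,-300,0],
  [300,-300,0],
  [300,-300,0],
  [300,-300,0],
  [300,-300,0],
  [300,-300,0],
  [300,-300,0],
  [300,-300,0],
  [334,-835,-60],
  [334,-835,-60],
  [334,-835,-60],
], claw=[85,85,85,85,85,85,85,85,85,85,85,85], turn=[0,0,0,0,0,0,0,0,0,0,0,0], grip_force=40)

```text
time_s: 1.35
tool_pos: [0.4345, 0.0851, 0.2142]
tool_rot: [0.114, 0.993, -0.0, -0.0]
ft_force: [0.6, -0.2, -0.5]
grip_width: 0.085
```

Call:
step_arm([
  [25,-386,-44],
  [25,-386,-44],
  [25,-386,-44],
  [25,-386,-44],
  [25,-386,-44],
  [25,-386,-44],
  [25,-386,-44],
  [25,-386,-44],
  [25,-386,-44],
  [25,-386,-44],
], claw=[85,85,85,85,85,85,85,85,85,85], turn=[0,0,0,0,0,0,0,0,0,0])

```text
time_s: 2.35
tool_pos: [0.4591, -0.2996, 0.1698]
tool_rot: [0.116, 0.993, 0.001, -0.001]
ft_force: [-0.2, -0.2, 0.2]
grip_width: 0.085
```

```bash
python3 - <<'E'
from bench import arm
import pickle
from h import *
s=arm.state();f=arm.grab_frame("wrist");pickle.dump((s,f),open("pics/w1.pkl","wb"))
print(s["tool_pos"],s["q"],s["tool_rot"])
I=f["pixels"][:,:,::-1].copy()
for c in((.4593,-.2987),(.5677,-.2832)):
    cv2.polylines(I,[circ(f,c,.027,.062,state=s).astype(np.int32)],True,(0,255,0),1)
cv2.imwrite("pics/w1.png",I)
E
```

```text
[ 0.45909238 -0.29960771  0.16975171] [-7.81906548e-01  3.05596121e-01  1.62789054e+00  2.98183444e-04
  1.21020372e+00 -2.12091000e+00] [ 1.15689488e-01  9.93284865e-01  7.57691175e-04 -7.38555532e-04]
```

View pics/w1.png

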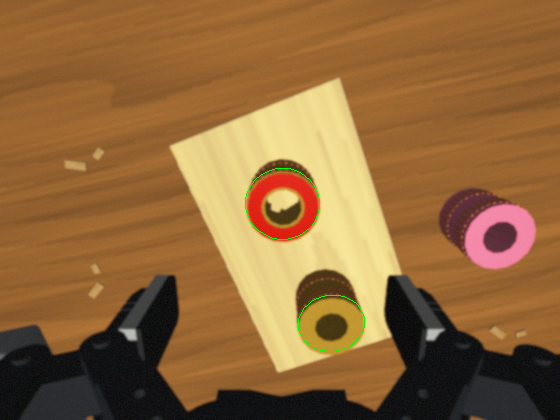

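The predicted circles fit both collars: the reject at (282,205) and the good one at (331,324). Descending to grip the reject.

Call:
step_arm([
  [0,1,-50],
  [0,1,-95],
  [0,1,-130],
  [0,1,-146],
  [0,1,-146],
  [0,1,-146],
  [0,1,-146],
  [0,1,-146],
  [0,1,-146],
  [0,1,-146],
  [0,1,-146],
  [0,1,-146],
], claw=[85,85,85,85,85,45,45,45,45,45,45,45], turn=[0,0,0,0,0,0,0,0,0,0,0,0], grip_force=50)

```text
time_s: 3.6
tool_pos: [0.4609, -0.2988, 0.0268]
tool_rot: [0.115, 0.993, -0.001, 0.002]
ft_force: [0.8, 2.3, 5.7]
grip_width: 0.0536
```

Call:
step_arm([
  [0,0,40],
  [0,0,90],
  [0,0,140],
  [20,50,160],
  [92,553,160],
  [92,553,160],
  [92,553,160],
  [92,553,160],
  [92,553,160],
  [92,553,160],
  [92,553,160],
  [92,553,160],
], claw=[45,45,45,45,45,45,45,45,45,45,45,45], turn=[0,0,0,0,0,0,0,0,0,0,0,0])

```text
time_s: 4.8
tool_pos: [0.5349, 0.1431, 0.185]
tool_rot: [0.115, 0.993, 0.0, 0.001]
ft_force: [0.9, -0.2, -1.7]
grip_width: 0.0534
```

Call:
step_arm([
  [18,111,0],
  [18,111,0],
  [18,111,0],
  [18,111,0],
  [18,111,-40],
  [18,111,-80],
  [18,111,-120],
  [18,111,-150],
  [18,111,-160],
  [18,111,-160],
], claw=[45,45,45,45,45,45,45,45,45,45], turn=[0,0,0,0,0,0,0,0,0,0])

```text
time_s: 5.8
tool_pos: [0.5522, 0.2505, 0.023]
tool_rot: [0.115, 0.993, -0.001, -0.001]
ft_force: [0.0, -0.4, -2.5]
grip_width: 0.0533
```

Call:
step_arm([
  [0,0,-2],
  [0,0,-2],
  [0,0,-2],
  [0,0,-2],
  [0,0,0],
  [0,0,10],
  [0,0,40],
  [0,0,90],
  [0,0,140],
  [0,0,160],
  [0,0,160],
], claw=[45,85,85,85,85,85,85,85,85,85,85], turn=[0,0,0,0,0,0,0,0,0,0,0])

```text
time_s: 6.9
tool_pos: [0.5555, 0.2529, 0.1898]
tool_rot: [0.115, 0.993, 0.002, 0.005]
ft_force: [0.0, 0.6, -0.8]
grip_width: 0.0848
```

```bash
python3 - <<'E'
from bench import arm
import pickle
from h import *
s=arm.state();f=arm.grab_frame("wrist");pickle.dump((s,f),open("pics/w2.pkl","wb"))
print(s["tool_pos"],s["q"],s["tool_rot"])
I=f["pixels"][:,:,::-1].copy()
se=np.array([.538,.053])
for r,z in((.065,.02),(.026,.058),(.012,.106),(.006,.116)):
    cv2.polylines(I,[circ(f,se,r,z,state=s).astype(np.int32)],True,(0,255,0),1)
cv2.imwrite("pics/w2.png",I)
E
```

```text
[0.55552892 0.25287529 0.18981232] [ 2.44606234e-01  3.88885496e-01  1.45338717e+00  3.83808749e-05
  1.28957518e+00 -1.09668663e+00] [0.1145039  0.99341085 0.00173077 0.00455466]
```

View pics/w2.png

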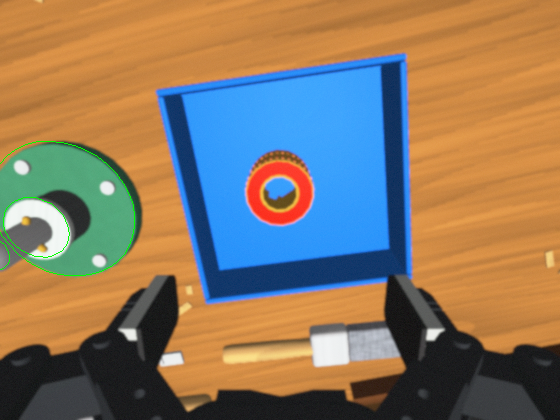

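The reject stands upright and free in the bin at (280,190). On the way to the good collar I'll measure the spindle from above.

Call:
step_arm([
  [-15,-203,5],
  [-15,-203,5],
  [-15,-203,5],
  [-15,-203,5],
  [-15,-203,5],
  [-15,-203,5],
  [-15,-203,5],
], claw=[85,85,85,85,85,85,85], turn=[0,0,0,0,0,0,0])

```text
time_s: 7.65
tool_pos: [0.5375, 0.0499, 0.1881]
tool_rot: [0.115, 0.993, 0.0, -0.001]
ft_force: [-0.6, 0.1, 0.1]
grip_width: 0.0851
```

```bash
python3 - <<'E'
from bench import arm
import pickle
from h import *
s=arm.state();f=arm.grab_frame("wrist");pickle.dump((s,f),open("pics/w3.pkl","wb"))
print(s["tool_pos"],s["tool_rot"])
I=f["pixels"][:,:,::-1].copy()
I=cv2.resize(I,None,fx=3,fy=3,interpolation=cv2.INTER_CUBIC)
se=np.array([.538,.053])
for r,z in((.065,.02),(.026,.058),(.012,.106),(.006,.116)):
    cv2.polylines(I,[((circ(f,se,r,z,state=s)+.5)*3).astype(np.int32)],True,(0,255,0),1)
p=(proj(f,[.538,.053,.06],s)*3).astype(int);print(p)
y0=max(0,p[1]-290);x0=max(0,p[0]-390)
cv2.imwrite("pics/w3.png",I[y0:y0+580,x0:x0+780]);print(x0,y0)
E
```

```text
[0.53752465 0.04994442 0.18814805] [ 1.14638103e-01  9.93406798e-01  3.28806452e-04 -9.64947491e-04]
[856 590]
466 300
```

View pics/w3.png

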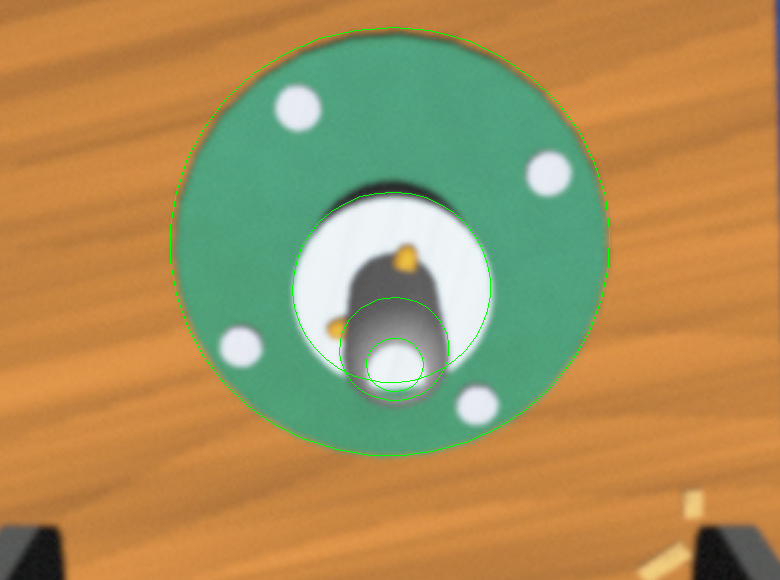

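Call:
step_arm([
  [30,-333,-19],
  [30,-333,-19],
  [30,-333,-19],
  [30,-333,-19],
  [30,-333,-19],
  [30,-333,-19],
  [30,-333,-19],
  [30,-333,-19],
  [30,-333,-19],
  [30,-333,-19],
], claw=[85,85,85,85,85,85,85,85,85,85], turn=[0,0,0,0,0,0,0,0,0,0])

```text
time_s: 8.7
tool_pos: [0.5685, -0.2816, 0.1697]
tool_rot: [0.113, 0.994, 0.001, -0.0]
ft_force: [-0.5, -0.2, 0.4]
grip_width: 0.0849
```

```bash
python3 - <<'E'
from bench import arm
import pickle
from h import *
s=arm.state();f=arm.grab_frame("wrist");pickle.dump((s,f),open("pics/w4.pkl","wb"))
print(s["tool_pos"],s["tool_rot"])
I=f["pixels"][:,:,::-1].copy()
I=cv2.resize(I,None,fx=3,fy=3,interpolation=cv2.INTER_CUBIC)
se=np.array([.5677,-.2832])
for r,z in((.027,.062),(.0132,.062)):
    cv2.polylines(I,[((circ(f,se,r,z,state=s)+.5)*3).astype(np.int32)],True,(0,255,0),1)
p=(proj(f,[*se,.06],s)*3).astype(int);print(p)
y0=max(0,p[1]-200);x0=max(0,p[0]-250)
cv2.imwrite("pics/w4.png",I[y0:y0+400,x0:x0+500]);print(x0,y0)
E
```

```text
[ 0.56848756 -0.28156484  0.16970739] [ 1.13487080e-01  9.93539237e-01  5.57067848e-04 -3.95311595e-04]
[836 610]
586 410
```

View pics/w4.png

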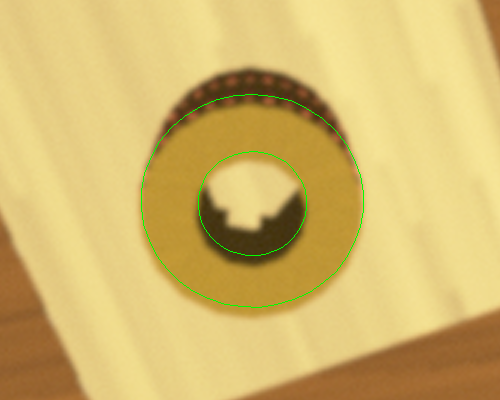

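Call:
step_arm([
  [1,-2,-50],
  [1,-2,-95],
  [1,-2,-130],
  [1,-2,-144],
  [1,-2,-144],
  [1,-2,-144],
  [1,-2,-144],
  [1,-2,-144],
  [1,-2,-144],
  [1,-2,-144],
  [1,-2,-144],
  [1,-2,-144],
], claw=[85,85,85,85,85,45,45,45,45,45,45,45], turn=[0,0,0,0,0,0,0,0,0,0,0,0], grip_force=60)

```text
time_s: 9.95
tool_pos: [0.5709, -0.2868, 0.029]
tool_rot: [0.115, 0.993, -0.001, 0.002]
ft_force: [0.6, 1.7, 6.4]
grip_width: 0.0526
```

Call:
step_arm([
  [0,0,40],
  [0,0,90],
  [0,0,140],
  [-31,336,150],
  [-31,336,150],
  [-31,336,150],
  [-31,336,150],
  [-31,336,150],
  [-31,336,150],
  [-31,336,150],
  [-31,336,150],
  [-31,336,150],
], claw=[45,45,45,45,45,45,45,45,45,45,45,45], turn=[0,0,0,0,0,0,0,0,0,0,0,0])

```text
time_s: 11.15
tool_pos: [0.538, 0.0508, 0.1768]
tool_rot: [0.113, 0.994, -0.0, 0.001]
ft_force: [0.4, 1.0, -2.1]
grip_width: 0.0532
```

Call:
step_arm([
  [0,0,0],
  [0,0,0],
], claw=[45,45], turn=[0,0])

```text
time_s: 11.35
tool_pos: [0.5383, 0.0487, 0.1762]
tool_rot: [0.116, 0.993, -0.0, 0.0]
ft_force: [-0.7, 0.0, -1.0]
grip_width: 0.0524
```

```bash
python3 - <<'E'
from bench import arm
import pickle
from h import *
s=arm.state();print(s["tool_pos"],s["tool_rot"],s["ft_force"],s["q"][5])
for n in("wrist","top","scene"):
    s=arm.state();f=arm.grab_frame(n);pickle.dump((s,f),open(f"pics/{n}5.pkl","wb"))
    cv2.imwrite(f"pics/{n}5.png",f["pixels"][:,:,::-1])
E
```

```text
[0.53832701 0.04869432 0.17615246] [ 1.15543510e-01  9.93302393e-01 -1.80929147e-04  1.42241879e-04] [-0.748656    0.03830567 -0.98801813] -1.4550559051218213
```

View pics/wrist5.png

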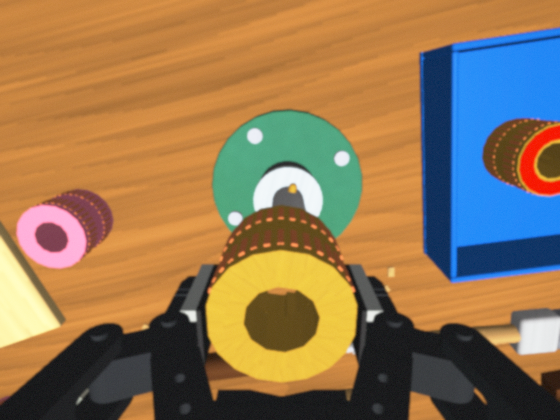

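View pics/scene5.png

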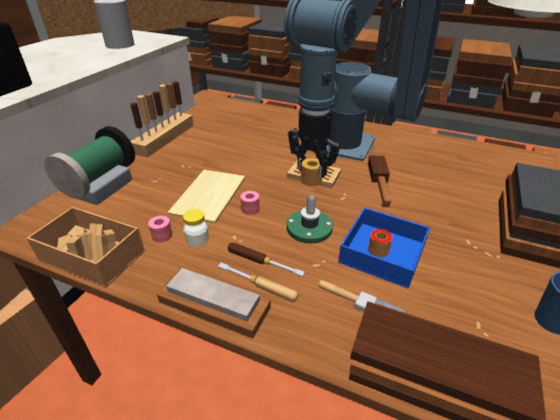

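```bash
python3 - <<'E'
import pickle
from h import *
s,f=pickle.load(open("pics/wrist5.pkl","rb"))
I=f["pixels"][:,:,::-1].copy();g=cv2.cvtColor(I,cv2.COLOR_BGR2HSV)
# collar top: yellow saturated
m=cv2.inRange(g,(18,150,120),(32,255,255));m[:225]=0;m[:,:195]=0;m[:,370:]=0
k,l,st,c=cv2.connectedComponentsWithStats(m);i=1+np.argmax(st[1:,4])
cs,_=cv2.findContours((l==i).astype(np.uint8),cv2.RETR_EXTERNAL,cv2.CHAIN_APPROX_NONE)
cn=max(cs,key=len)[:,0].astype(float)
from scipy.optimize import least_squares
def fit(cn,r,z0,fz,keep=None):
    def res(p):
        z=p[2] if fz else z0
        q=np.array([back(f,u+0.0,z,s)[:2] for u in cn]); return np.hypot(*(q-p[:2]).T)-r
    o=least_squares(res,[.538,.053,z0],loss="soft_l1",f_scale=.0007);return o.x,np.abs(o.fun).mean()
cn=cv2.convexHull(cn.astype(np.float32).reshape(-1,1,2))[:,0]
print(st[i],"collar",fit(cn,.027,.209,True),fit(cn,.027,.209,False))
m=cv2.inRange(g,(65,80,60),(90,255,255))
cs,_=cv2.findContours(m,cv2.RETR_EXTERNAL,cv2.CHAIN_APPROX_NONE);cg=max(cs,key=len)
cg=cv2.convexHull(cg)[:,0].astype(float);cg=cg[cg[:,1]<215]
print("green",fit(cg,.065,.02,False))
print("tcp",s["tool_pos"])
I=cv2.resize(I,None,fx=2,fy=2)
cc=fit(cn,.027,.209,True)[0];gg=fit(cg,.065,.02,False)[0]
for c,r,z in((cc,.027,cc[2]),(gg,.065,.02),(gg,.026,.058)): cv2.polylines(I,[((circ(f,c,r,z,state=s)+.5)*2).astype(np.int32)],True,(0,255,0),1)
cv2.imwrite("pics/fit5.png",I[180:780,250:1050])
E
```

```text
[  205   249   153   134 12561] collar (array([0.53582791, 0.04876542, 0.21118162]), np.float64(0.00013306991863308454)) (array([0.53731651, 0.04849664, 0.209     ]), np.float64(0.0005387577767029849))
green (array([0.54101002, 0.0529655 , 0.02      ]), np.float64(0.0010712077289975965))
tcp [0.53832701 0.04869432 0.17615246]
```

View pics/fit5.png

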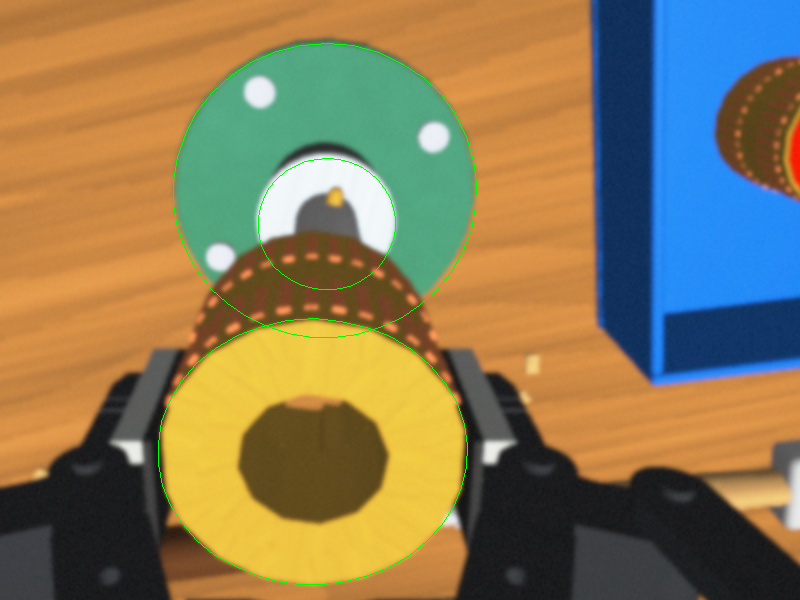

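Call:
step_arm([
  [3,4,-25],
  [3,4,-25],
  [3,4,-25],
], claw=[45,45,45], turn=[0,0,0])

```text
time_s: 11.8
tool_pos: [0.5405, 0.0537, 0.1507]
tool_rot: [0.115, 0.993, -0.0, -0.001]
ft_force: [0.3, 0.1, -2.4]
grip_width: 0.0527
```

```bash
python3 - <<'E'
from bench import arm
import pickle
from h import *
s=arm.state();f=arm.grab_frame("wrist");pickle.dump((s,f),open("pics/w6.pkl","wb"))
fs=arm.grab_frame("scene");pickle.dump((s,fs),open("pics/s6.pkl","wb"))
print("tcp",s["tool_pos"],arm.state()["tool_pos"],s["ft_force"])
I=f["pixels"][:,:,::-1].copy();g=cv2.cvtColor(I,cv2.COLOR_BGR2HSV)
from scipy.optimize import least_squares
def fit(cn,r,z0,fz):
    def res(p):
        z=p[2] if fz else z0
        q=np.array([back(f,u,z,s)[:2] for u in cn]); return np.hypot(*(q-p[:2]).T)-r
    o=least_squares(res,[.538,.053,z0],loss="soft_l1",f_scale=.0007);return o.x,np.abs(o.fun).mean()
m=cv2.inRange(g,(18,150,120),(32,255,255));m[:225]=0;m[:,:195]=0;m[:,370:]=0
cs,_=cv2.findContours(m,cv2.RETR_EXTERNAL,cv2.CHAIN_APPROX_NONE);cn=cv2.convexHull(max(cs,key=len))[:,0].astype(float)
print("collar",fit(cn,.027,.186,True))
m=cv2.inRange(g,(65,80,60),(90,255,255))
cs,_=cv2.findContours(m,cv2.RETR_EXTERNAL,cv2.CHAIN_APPROX_NONE);cg=cv2.convexHull(max(cs,key=len))[:,0].astype(float);cg=cg[cg[:,1]<215]
print("green",fit(cg,.065,.02,False))
S=cv2.resize(fs["pixels"][:,:,::-1][130:250,240:400],None,fx=5,fy=5,interpolation=cv2.INTER_CUBIC)
cv2.imwrite("pics/s6.png",S)
E
```

```text
tcp [0.5405464  0.05366841 0.15071165] [0.54150338 0.05369407 0.15181279] [ 0.25513687  0.13312124 -2.35840813]
collar (array([0.53813315, 0.05374647, 0.18587058]), np.float64(0.0002898539671577262))
green (array([0.54082883, 0.05332379, 0.02      ]), np.float64(0.0008691425980347257))
```

View pics/s6.png

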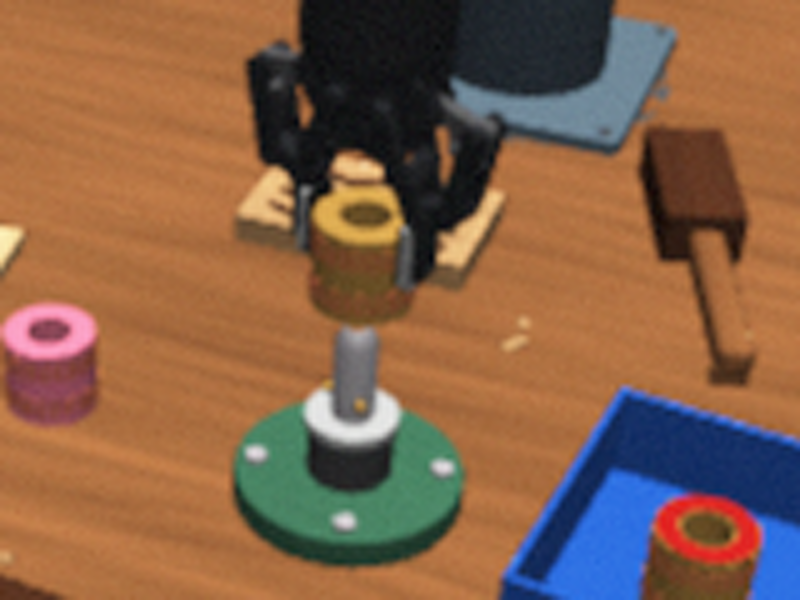

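Call:
step_arm([
  [1,-0.5,-15],
  [1,-0.5,-25],
  [1,-0.5,-32],
  [1,-0.5,-38],
  [1,-0.5,-38],
], claw=[45,45,45,45,45], turn=[0,0,0,0,0])

```text
time_s: 12.4
tool_pos: [0.5415, 0.0536, 0.1123]
tool_rot: [0.115, 0.993, -0.0, -0.001]
ft_force: [0.4, -0.0, -1.9]
grip_width: 0.0526
```

```bash
cat > st.py <<'E'
from bench import arm
import sys
from h import *
s=arm.state();print("tcp",s["tool_pos"].round(4),s["tool_rot"].round(3),s["ft_force"].round(1),s["ft_torque"].round(2),s["q"].round(3))
n=sys.argv[1]
f=arm.grab_frame("wrist")["pixels"][:,:,::-1];cv2.imwrite(f"pics/w{n}.png",f)
fs=arm.grab_frame("scene")["pixels"][:,:,::-1]
S=cv2.resize(fs[130:250,240:400],None,fx=5,fy=5,interpolation=cv2.INTER_CUBIC)
cv2.imwrite(f"pics/s{n}.png",S)
E
python3 st.py 7
```

```text
tcp [0.5415 0.0536 0.1123] [ 0.115  0.993 -0.    -0.001] [ 0.4 -0.  -1.9] [-0.08  0.02 -0.01] [-0.106  0.358  1.709 -0.     1.076 -1.447]
```

View pics/s7.png

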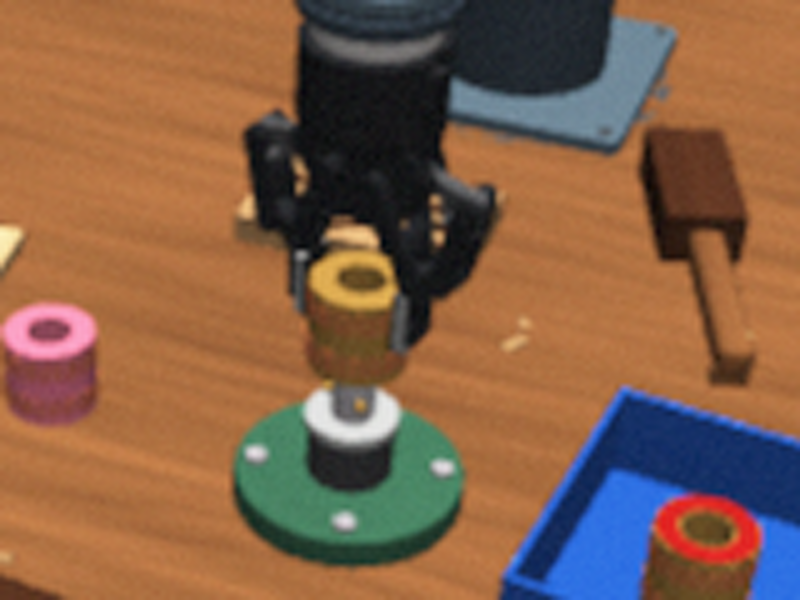

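View pics/w7.png

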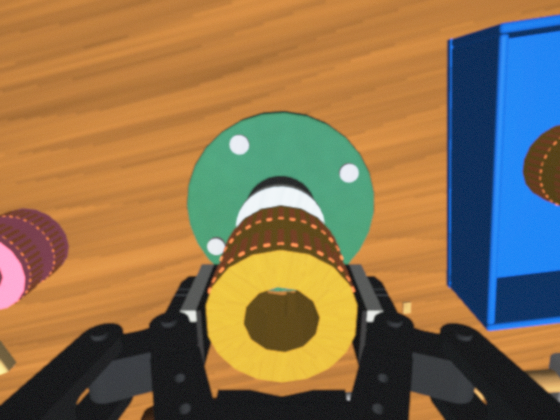

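```bash
python3 - <<'E'
import pickle
from h import *
from bench import arm
I=cv2.imread("pics/w7.png")
cv2.imwrite("pics/w7z.png",cv2.resize(I[230:400,190:380],None,fx=4,fy=3.5,interpolation=cv2.INTER_CUBIC))
s=arm.state();f=arm.grab_frame("wrist")
B=cv2.resize(I,None,fx=2,fy=2)
for c,r,z,col in(((.5385,.053),.006,.116,(255,0,0)),((.5385,.053),.012,.106,(255,0,0)),((.5385,.053),.065,.02,(0,255,0)),((.539,.0535),.0132,.147,(0,0,255)),((.539,.0535),.0132,.097,(0,0,255))):
    cv2.polylines(B,[((circ(f,c,r,z,state=s)+.5)*2).astype(np.int32)],True,col,1)
cv2.imwrite("pics/w7o.png",B[200:790,200:900])
E
```

```text
(no output)
```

View pics/w7z.png

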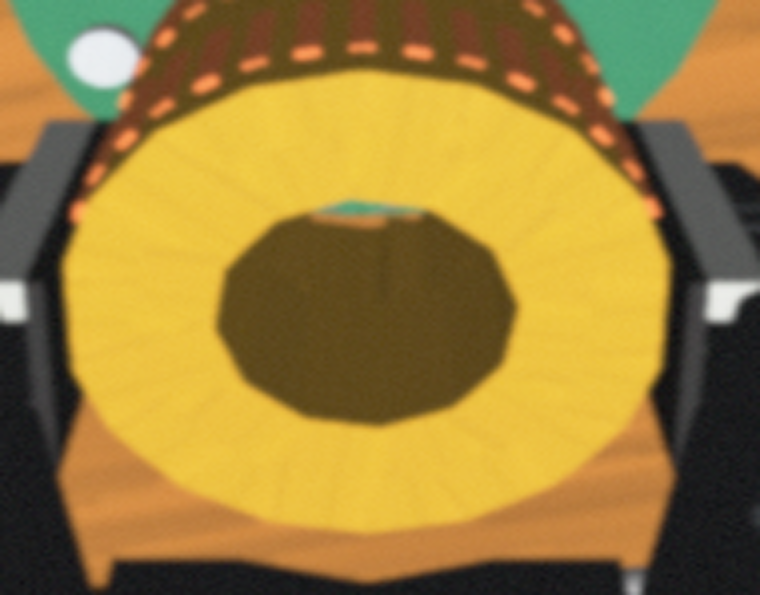

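View pics/w7o.png

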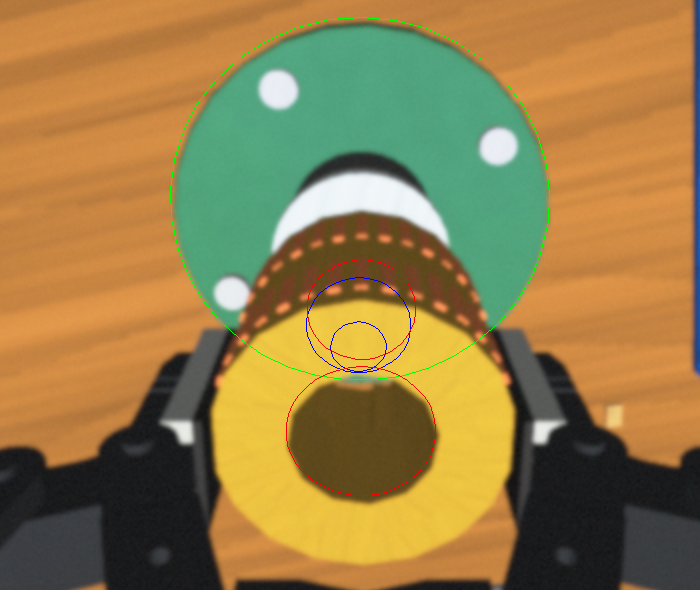

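The spindle is inside the bore: the sight line past the lip just grazes the tip, and the side force is nil. I'll lower gently onto the pins.

Call:
step_arm([
  [0,0,-8],
  [0,0,-16],
  [0,0,-21],
  [0,0,-21],
], claw=[45,45,45,45], turn=[0,0,0,0])

```text
time_s: 12.95
tool_pos: [0.5416, 0.0537, 0.0909]
tool_rot: [0.115, 0.993, 0.0, -0.001]
ft_force: [-0.1, -0.6, -2.1]
grip_width: 0.053
```

Call:
step_arm([
  [0,0,-3],
  [0,0,-6],
  [0,0,-9],
  [0,0,-9],
], claw=[45,45,45,45], turn=[0,0,0,0])

```text
time_s: 13.35
tool_pos: [0.542, 0.0535, 0.0829]
tool_rot: [0.115, 0.993, -0.0, -0.0]
ft_force: [-1.2, -0.8, -1.7]
grip_width: 0.0531
```

```bash
python3 st.py 8
```

```text
tcp [0.542  0.0535 0.0829] [ 0.115  0.993 -0.    -0.   ] [-1.2 -0.8 -1.7] [-0.2   0.23 -0.06] [-0.106  0.394  1.739 -0.     1.008 -1.447]
```

View pics/s8.png

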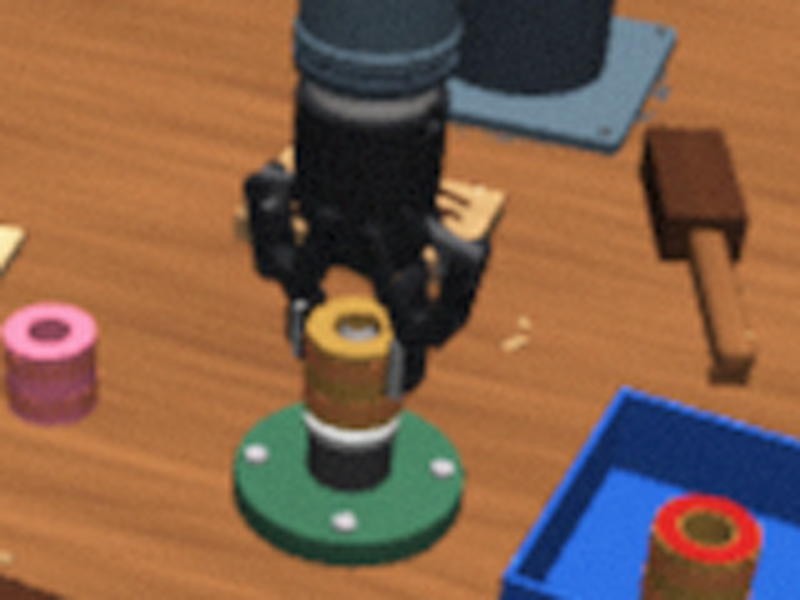

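The spindle tip now shows inside the bore at (358,328) in the crop.

Call:
step_arm([
  [-0.5,0,-2],
  [-0.5,0,-4],
  [-0.5,0,-4],
], claw=[45,45,45], turn=[0,0,0])

```text
time_s: 13.75
tool_pos: [0.5421, 0.0535, 0.0822]
tool_rot: [0.114, 0.993, -0.0, 0.001]
ft_force: [-9.6, -1.8, 21.9]
grip_width: 0.0528
```

Call:
step_arm([
  [-1.5,0,2],
  [-1.5,0,2],
  [-1.5,0,2],
  [-1.5,0,2],
  [-1.5,0,2],
  [-1.5,0,2],
  [-1.5,0,2],
], claw=[45,45,45,45,45,45,45], turn=[0,-0.06,-0.12,-0.18,-0.24,-0.3,-0.3])

```text
time_s: 14.45
tool_pos: [0.5419, 0.0529, 0.0826]
tool_rot: [0.263, 0.965, -0.0, 0.002]
ft_force: [-0.4, -3.1, 6.7]
grip_width: 0.053
```

```bash
python3 -c "
from bench import arm
s=arm.state();print(s['tool_pos'].round(4),s['tool_rot'].round(3),s['ft_force'].round(1),s['ft_torque'].round(2),s['q'].round(3))"
```

```text
[0.5419 0.0529 0.0826] [ 0.263  0.965 -0.     0.002] [-0.4 -3.1  6.7] [-0.51  0.18 -0.02] [-1.070e-01  3.920e-01  1.744e+00 -1.000e-03  1.002e+00 -1.146e+00]
```

Call:
step_arm([
  [0,-0.4,0],
  [0,-0.4,0],
  [0,-0.4,0],
  [0,-0.4,0],
  [0,-0.4,0],
  [0,-0.4,0],
  [0,-0.4,0],
], claw=[45,45,45,45,45,45,45], turn=[-0.06,-0.12,-0.18,-0.24,-0.3,-0.36,-0.36])

```text
time_s: 15.15
tool_pos: [0.5416, 0.0524, 0.0826]
tool_rot: [0.431, 0.902, 0.0, 0.002]
ft_force: [-1.8, -2.3, 7.0]
grip_width: 0.0526
```

```bash
cat > q.py <<'E'
from bench import arm
s=arm.state();print(s['tool_pos'].round(4),s['tool_rot'].round(3),s['ft_force'].round(1),s['ft_torque'].round(2),s['q'][5].round(3))
E
python3 q.py
```

```text
[0.5416 0.0524 0.0826] [0.431 0.902 0.    0.002] [-1.8 -2.3  7. ] [-0.45  0.35 -0.04] -0.787
```

Call:
step_arm([
  [-0.3,-0.4,0],
  [-0.3,-0.4,0],
  [-0.3,-0.4,0],
  [-0.3,-0.4,0],
  [-0.3,-0.4,0],
  [-0.3,-0.4,0],
  [-0.3,-0.4,0],
], claw=[45,45,45,45,45,45,45], turn=[-0.06,-0.12,-0.18,-0.24,-0.3,-0.36,-0.36])

```text
time_s: 15.85
tool_pos: [0.5401, 0.0529, 0.081]
tool_rot: [0.585, 0.811, 0.0, 0.0]
ft_force: [-0.1, 0.4, -2.2]
grip_width: 0.0527
```

```bash
python3 q.py
```

```text
[0.5401 0.0529 0.081 ] [0.585 0.811 0.    0.   ] [-0.1  0.4 -2.2] [-0.    0.06  0.01] -0.429
```

The force vanished and z dropped, so the keyways appear to have met the pins. I'll lower along them.

Call:
step_arm([
  [0,0,-2],
  [0,0,-4],
  [0,0,-6],
  [0,0,-7],
  [0,0,-7],
], claw=[45,45,45,45,45], turn=[0,0,0,0,0])

```text
time_s: 16.35
tool_pos: [0.54, 0.0528, 0.0742]
tool_rot: [0.585, 0.811, 0.0, 0.0]
ft_force: [0.4, 1.4, 0.5]
grip_width: 0.0529
```

```bash
python3 q.py
```

```text
[0.54   0.0528 0.0742] [0.585 0.811 0.    0.   ] [0.4 1.4 0.5] [-0.07  0.13 -0.04] -0.429
```

Call:
step_arm([
  [0,0,-2],
  [0,0,-4],
  [0,0,-6],
  [0,0,-8],
  [0,0,-9.5],
  [0,0,-10],
  [0,0,-10],
], claw=[45,45,45,45,45,45,45], turn=[0,0,0,0,0,0,0], grip_force=80)

```text
time_s: 17.05
tool_pos: [0.5401, 0.0528, 0.067]
tool_rot: [0.585, 0.811, 0.0, 0.001]
ft_force: [-8.3, 1.3, 25.9]
grip_width: 0.0527
```

```bash
python3 q.py; python3 st.py 9
```

```text
[0.5401 0.0528 0.067 ] [0.585 0.811 0.    0.001] [-8.3  1.3 25.9] [-0.16  1.78 -0.05] -0.429
tcp [0.5401 0.0528 0.067 ] [0.585 0.811 0.    0.001] [-8.3  1.3 25.9] [-0.16  1.78 -0.05] [-0.108  0.411  1.761 -0.     0.968 -0.429]
```

View pics/s9.png

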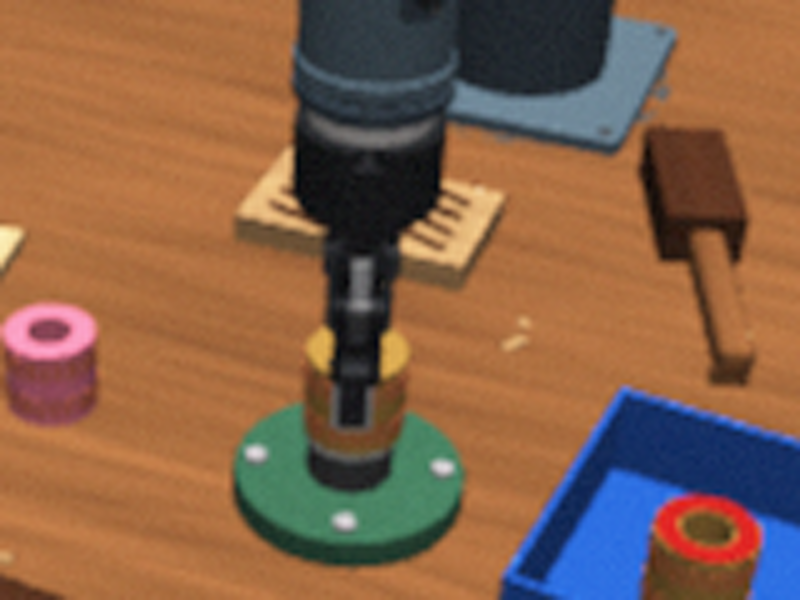

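View pics/w9.png

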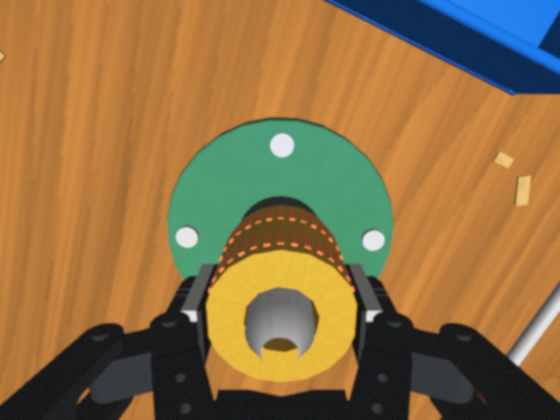

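Call:
step_arm([
  [-0.8,0,0],
  [-0.8,0,0],
  [-0.8,0,0],
  [-0.8,0,0],
], claw=[45,45,45,45], turn=[0,0,0,0])

```text
time_s: 17.55
tool_pos: [0.5401, 0.0528, 0.0671]
tool_rot: [0.585, 0.811, 0.001, 0.001]
ft_force: [-6.0, 0.9, 23.8]
grip_width: 0.0528
```

```bash
python3 q.py; python3 - <<'E'
from bench import arm
from h import *
s=arm.state();f=arm.grab_frame("scene");fw=arm.grab_frame("wrist")
I=cv2.resize(f["pixels"][:,:,::-1],None,fx=6,fy=6,interpolation=cv2.INTER_CUBIC)
c=(.5383,.053)
off=None
for r,z,col in((.065,.02,(0,255,0)),(.027,.1,(255,0,0)),(.027,.05,(255,0,0)),(.027,.102,(0,0,255)),(.024,.05,(0,255,255))):
    cv2.polylines(I,[((circ(f,c,r,z)+.5)*6).astype(np.int32)],True,col,1)
cv2.imwrite("pics/s10.png",I[1080:1500,1600:2250])
I=fw["pixels"][:,:,::-1].copy();g=cv2.cvtColor(I,cv2.COLOR_BGR2HSV)
from scipy.optimize import least_squares
m=cv2.inRange(g,(18,150,120),(32,255,255));m[:225]=0;m[:,:195]=0;m[:,370:]=0
cs,_=cv2.findContours(m,cv2.RETR_EXTERNAL,cv2.CHAIN_APPROX_NONE);cn=cv2.convexHull(max(cs,key=len))[:,0].astype(float)
o=least_squares(lambda p:np.hypot(*(np.array([back(fw,u,p[2],s)[:2] for u in cn])-p[:2]).T)-.027,[.538,.053,.1],loss="soft_l1",f_scale=.0007);print(o.x)
t=arm.grab_frame("top");cv2.imwrite("pics/t10.png",t["pixels"][:,:,::-1])
E
```

```text
[0.5401 0.0528 0.0671] [0.585 0.811 0.001 0.001] [-6.   0.9 23.8] [-0.06  1.41 -0.06] -0.429
[0.53955599 0.0550637  0.10185024]
```

View pics/s10.png

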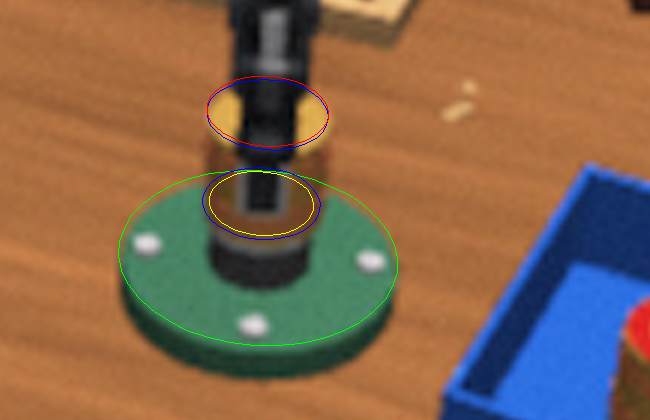

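View pics/t10.png

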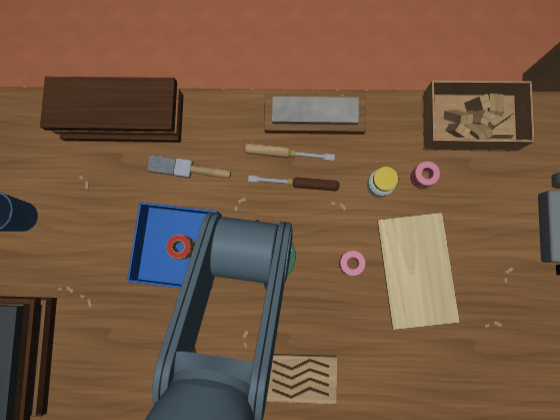

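```bash
python3 q.py; python3 -c "
from bench import arm
print(arm.hand_in())"; python3 q.py
```

```text
[0.5401 0.0528 0.0671] [0.585 0.811 0.001 0.001] [-5.5  0.6 23.3] [-0.12  1.43 -0.1 ] -0.429
the job is handed in; nothing more can be done
None
the job is handed in; nothing more can be done
```

The job is handed in at about 17.7 s of the 67 s allowed. No verdict was reported, so the checks below are my own.

**What was done:** I put the red-topped reject in the blue bin and let go of it. I set the unmarked collar over the spindle and turned it about 1.0 rad under light load. Its keyways dropped over the pins, and I pushed it down to a hard stop, still gripping with 80 N.

**Last checks:**
- **Travel:** the tool went down 15.6 mm from where the collar rested on the pins, against a nominal 16 mm to home.
- **Force:** the tool read about 23 N upward, roughly double the spring's 11.5 N at full travel, so the collar is bearing on something solid.
- **Grip:** the collar had not slipped in the fingers.
- **Collar height:** the wrist fit put the collar's top at 101.9 mm, against a nominal 100 mm. A similar fit-to-tool offset at the board suggests that is about 2 mm of bias.
- **Reject and other items:** the last top view shows the reject in the bin, with the gouges, jar, brush and pink look-alikes where they started.

**What disagreed:**
- **Seat position:** the wrist camera and the top camera differed by 1–2 mm.
- **Scene camera:** the final overlay on its picture was off by a few pixels.
- **Side force:** about 5.5 N remained on the tool at the end.

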